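# Hold a filament winder's spool lock open with its splined key

### The job

Take the white printed key out of its stand, turn it until its four splines mesh with the cross-shaped socket in the winder's hub, and slide it down until its shoulder sits on the hub, pushing the sprung release pin inside. Finish while still gripping the key and pressing it fully home (do not let go), so that the spool stays unlocked. The key is a light hollow print: grip it with no more than about 40 N, do not ram it into the hub, and leave the other things on the bench where they are.

Things in the scene. Friction and masses are not known exactly. Their poses are not given: they have to be found in the camera images.
- key: Loose white printed key, about 80 g, upright in its stand. Origin: on its axis, at the underside of its round shoulder (46 mm diameter, 5 mm thick); z up. Below it hang four splines, a cross along its x and y (fits every quarter turn): ribs 7 mm thick, 31 mm tip to tip, 22 mm long, the lowest 7 mm tapering to 3.6 and 27 mm; then a pilot nose, 6 mm diameter, 14 mm long.
- key_grip (a point): Middle of the key's upright flat grip bar, on the key's axis, 26 mm above its origin; axes as the key's. The bar is 44 mm long (key x), 20 mm thick (key y) and 41 mm tall, from the shoulder's upper face to 46 mm above the origin.
- key_nose (a point): Tip of the key's pilot nose, on the axis, 36 mm below its origin.
- stand: Fixed grey printed block 70 x 70 x 45 mm with a plain round hole 34 mm in diameter, 41 mm deep, in the middle of its top; the key's splines hang loosely in the hole and its shoulder rests on the top, with the key at any yaw. Origin: centre of the underside.
- winder: Fixed filament winder: black base 170 x 170 x 22 mm with a full grey spool lying on it, 150 mm in diameter, its upper face 68 mm above the bench. Origin: centre of the underside.
- hub: Fixed aluminium hub on the spool's middle, 44 mm tall: a 46 x 46 mm square top in a lower round collar, 72 mm diameter, 30 mm tall. In its top is the cross-shaped socket, slots along the hub's x and y, 9 mm wide, 33 mm end to end, 44 mm deep. Origin: centre of its underside; z up. It is locked and does not turn; it may stand at any yaw on the winder.
- socket (a point): Centre of the socket's mouth, in the plane of the hub's top, 112 mm above the bench; axes as the hub's. With the key home, the key's origin is at this point.
- release_pin (a joint): Sprung release pin on the socket's axis, 8 mm in diameter, its top 24 mm below the mouth at 0. The value is how far it is pushed down (m): 0 free, 0.012 with the key home, stop at 0.016. Its spring pushes up with about 4 N at 0 and 10 N at 0.012, enough to lift the key if nobody presses it.
- spray_can: Bystander: loose dark can 52 mm in diameter, 120 mm tall. Origin: centre of its underside.
- jar: Bystander: loose jar 60 mm in diameter, 70 mm tall. Origin: centre of its underside.
- scraper: Bystander: loose scraper lying flat on the bench, about 215 mm long and 18 mm high: black handle, steel blade 72 mm wide.
Mind the look-alikes: they are no part of the job. What is shaped like the key but green or pink is not meant.

How it is judged:
By the outcome, as a careful person would: the job done as asked, in the order asked, and still so for the second after the job is handed in, while the arm keeps its last pose, push and grip.
It also fails if it takes over 42 s, if anything falls off the work surface, if the arm or the gripper's body presses on something with over 40 N, if the wrist force passes 120 N, or if a joint passes its speed limit or range.

### The arm

A 7-joint arm with a two-finger parallel gripper is mounted at the origin on the work surface. World frame = base frame: x ahead of the robot, y to its left, z up, the work surface at z = 0. Lengths are in m, angles in rad, forces in N, time in s.
With the tool pointing down it reaches from about 0.4 to 0.85 m from the base axis. Payload 4.4 kg.
Tool frame: the origin (TCP) lies at the very end of the fingers, on their centre line; the grasp point (between the pads) lies 19 mm behind it; z points along the fingers, y is the line along which they close (so a half turn about z gives the same grasp; the last joint's range is limited). The gripper opens to 94 mm and grips with 3 to 60 N. Pads are 16 mm wide; open, the fingers measure 119 mm over their backs; the gripper's body (75 mm by 177 mm) begins 78 mm behind the grasp point.
Start: joints at [1.257, 0.628, 0.038, 1.517, -0.027, 0.996, -0.02], TCP at [0.159, -0.63, 0.205] pointing down, gripper open.
Joint ranges: [-3.06, 3.06], [-0.37, 2.12], [-1.25, 1.32], [0.18, 2.47], [-1.1, 4.24], [0.23, 1.98], [-2.94, 2.94]. Speed limits (rad/s): [2.57, 2.57, 3.14, 3.14, 3.14, 3.14, 3.14].

### API

Orientations are given as a unit quaternion [x, y, z, w].
In Python, from cell import manip, optics, job_done gives the robot as it stands.
- The arm moves only by the shell command python3 -m pendant 'ROWS' [FORCE]. ROWS is JSON, a list of rows, each an object with "offset": the shift along the world's x, y, z normalised to -1 to 1, where 1 is 300 mm, a list of three; "twist": the turn, a rotation vector about the world's x, y, z normalised to -1 to 1, where 1 is 90 degrees, a list of three; "grip": the finger opening in mm, from 0 to 94. In form: [{"offset": [tx, ty, tz], "twist": [rx, ry, rz], "grip": grip}, ...]. A call has 1 to 20 rows; each row is the pose to reach, as a shift and turn from the pose commanded when the call began; what a row does not reach only later rows make up. A row lasts 1/10 s, in which the tool goes at most 50 mm and 8.59 degrees, less where a joint would pass 70% of its speed; a pose out of reach is approached as far as the arm can. A call with a number of a shift or a turn outside -1 to 1 is refused whole. A call with a gripper value outside its range is refused whole. The fingers move at their own pace and stop on an object; FORCE is the grip in N (left out, the last holds). Time passes only in rows, so rows that repeat a pose let the fingers close. It gives the time, the measured TCP pose, the force, the opening and the grip force at its end, in the units of the state.
- manip.state(): the state, without advancing time (a new reading comes with each control period).
- optics.capture(name): name is "scene" or "top" or "wrist"; returns a dict with "pixels" (480x640x3 uint8, red, green, blue), "z_map" (480x640 float32, m along the optical axis (not along the pixel's ray), 0 where there is no reading), "fx", "fy", "cx", "cy" (pixels), "origin" and "rotation" of the camera in the world. Camera axes: x right, y up, looking along -z (the intrinsics and any distortion apply to the point x, -y, -z); pixel columns grow to the right and rows downward; lengths in m; the calibration is good to about 2 mm. A picture is of the moment at which its call begins.
- job_done(): hands the job in; it is judged then, once.
Trained networks look in a picture, given as the dict that the camera call returned (one of the last four; its "shot" number tells which), for a name from the list of things; names that differ only in an ending like _2 or _b are one class to them, and where a whole thing is asked for, a point or a joint stands for the part that bears it (a point fixed in the world has none). Each returns a list of dicts, best first, with "score" (0 to 1); they miss things now and then, are a little off and sometimes report something else, mostly with a low value. They report only what shows in the picture. A call takes as long as a camera call. They do not tell look-alikes from the thing itself.
- optics.find_in(picture, label): "bbox" ([left, top, right, bottom] in pixels, round what is visible of it).
The state is a dict: "time_s": time; "joint_positions": joint angles; "qvel": joint speeds; "tau": joint torques, N m; "position": TCP position; "ee_rot": TCP orientation; "contact_force": force on the tool from outside, world axes, zero at the start; "ft_torque": the same for the moment, N m; "finger_gap": finger opening in m; "finger_force": force on a finger pad.
Only numpy, scipy, OpenCV 4.12 (cv2) and the standard library are available. Lean on these libraries where they do the work, as an engineer would, in place of code of your own. Each camera call takes 0.05 s, during which the arm holds its last target. There are 200 camera calls.

## Working session

There is one attempt and no reset: what is moved stays moved. The work goes in short steps, Python scripts to look and compute and a shell command to move; the robot and the scene stay as the last step left them, time stands still between calls to the robot, and variables do not carry over. Pictures are saved under pics/ and viewed, at most 10 in all, crops included, and the job is handed in when it is done.

```bash
mkdir -p pics; cat > h.py <<'E'
import numpy as np, cv2
from cell import manip, optics, job_done
def cap(n,fn=None):
    p=optics.capture(n)
    if fn: cv2.imwrite('pics/'+fn,cv2.cvtColor(p['pixels'],cv2.COLOR_RGB2BGR))
    return p
def cloud(p):
    z=p['z_map'];v,u=np.mgrid[:480,:640]
    c=np.stack([(u-p['cx'])/p['fx']*z,-(v-p['cy'])/p['fy']*z,-z],-1)
    w=c@np.array(p['rotation']).T+np.array(p['origin']); w[z==0]=np.nan
    return w
E
python3 - <<'E'
from h import *
s=manip.state();print(s)
for n in('scene','top'):
    p=cap(n,n+'1.png');print(n,{k:p[k] for k in p if k not in('pixels','z_map')})
    w=cloud(p)
    for l in('key','stand','hub','winder'):
        for d in optics.find_in(p,l)[:4]:
            b=d['bbox'];u,v=int((b[0]+b[2])/2),int((b[1]+b[3])/2)
            print(l,round(d['score'],2),np.round(b),w[v,u].round(3),p['pixels'][v,u])
E
```

```text
{'time_s': 0.0, 'joint_positions': array([ 1.257209  ,  0.62934356,  0.03840763,  1.51835089, -0.02698054,
        0.99630753, -0.01997744]), 'qvel': array([ 8.56959861e-05, -3.79606548e-04,  4.82391065e-04, -2.43293883e-04,
        4.08791555e-04, -5.95357560e-04, -2.72968469e-03]), 'tau': array([-2.45699966e-04, -5.49721205e+01,  1.14368923e+00, -1.86633164e+01,
       -5.21179195e-02,  2.35145440e-02,  1.51877180e-04]), 'position': array([ 0.1592967 , -0.62948915,  0.20456065]), 'ee_rot': array([ 9.92330760e-01,  1.23607313e-01, -1.27206748e-04, -9.37560748e-04]), 'contact_force': array([ 0.52624244, -0.55181302,  0.97254105]), 'ft_torque': array([-0.02100388, -0.00308036,  0.02638292]), 'finger_force': 0.0, 'finger_gap': 0.09360810574161883}
scene {'fx': 610.4889608165722, 'fy': 610.4889608165722, 'cx': 324.5359664853505, 'cy': 240.97225560550476, 'origin': array([ 1.28634506, -0.82713045,  1.05723734]), 'rotation': array([0.38393238, 0.13412407, 0.315036  , 0.85753074]), 'shot': 1}Traceback (most recent call last):
  File "<stdin>", line 5, in <module>
  File "h.py", line 10, in cloud
    w=c@np.array(p['rotation']).T+np.array(p['origin']); w[z==0]=np.nan
      ~^~~~~~~~~~~~~~~~~~~~~~~~~~
ValueError: matmul: Input operand 1 has a mismatch in its core dimension 0, with gufunc signature (n?,k),(k,m?)->(n?,m?) (size 4 is different from 3)
```

```bash
sed -i "s/c@np.array(p\['rotation'\]).T/c@R.from_quat(p['rotation']).as_matrix().T/; 1a from scipy.spatial.transform import Rotation as R" h.py
python3 - <<'E'
from h import *
for n in('scene','top'):
    p=cap(n,n+'1.png');print(n,{k:p[k] for k in p if k not in('pixels','z_map')})
    w=cloud(p)
    for l in('key','stand','hub','winder','spray_can','jar','scraper'):
        for d in optics.find_in(p,l)[:4]:
            b=d['bbox'];u,v=int((b[0]+b[2])/2),int((b[1]+b[3])/2)
            print(l,round(d['score'],2),np.round(b),w[v,u].round(3),p['pixels'][v,u])
E
```

```text
scene {'fx': 610.4889608165722, 'fy': 610.4889608165722, 'cx': 324.5359664853505, 'cy': 240.97225560550476, 'origin': array([ 1.28634506, -0.82713045,  1.05723734]), 'rotation': array([0.38393238, 0.13412407, 0.315036  , 0.85753074]), 'shot': 2}
key 0.87 [368. 218. 388. 237.] [0.63  0.184 0.03 ] [51 90 28]
key 0.67 [337. 181. 357. 198.] [0.504 0.215 0.073] [120 102  90]
stand 0.82 [330. 188. 365. 217.] [0.521 0.195 0.049] [122 112 102]
hub 0.8 [232. 237. 263. 268.] [ 0.513 -0.161  0.114] [188 171 162]
winder 0.67 [202. 237. 298. 314.] [ 0.537 -0.18   0.071] [121 114 105]
spray_can 0.96 [222. 344. 254. 403.] [ 0.725 -0.396  0.097] [54 43 33]
jar 0.68 [369. 256. 395. 295.] [0.756 0.03  0.055] [137 118 106]
scraper 0.7 [356. 159. 430. 186.] [0.506 0.433 0.011] [104  92  82]
top {'fx': 461.0321287201758, 'fy': 461.0321287201758, 'cx': 319.99194364299797, 'cy': 239.51087752578368, 'origin': array([0.40003638, 0.02822275, 1.03675552]), 'rotation': array([ 0.06703203, -0.0657375 , -0.69796923,  0.70994665]), 'shot': 3}
key 0.77 [218. 266. 241. 289.] [0.498 0.217 0.09 ] [185 170 163]
key 0.74 [205. 310. 230. 350.] [0.391 0.246 0.044] [211 122 136]
key 0.66 [233. 204. 262. 241.] [0.629 0.196 0.028] [ 75 129  69]
stand 0.95 [211. 255. 255. 300.] [0.503 0.216 0.052] [115 105  96]
hub 0.58 [389. 260. 421. 300.] [ 0.498 -0.143  0.089] [62 57 51]
winder 0.62 [357. 246. 439. 324.] [ 0.488 -0.126  0.115] [189 179 174]
spray_can 0.7 [488. 170. 530. 205.] [ 0.694 -0.359  0.111] [59 53 49]
jar 0.7 [298. 157. 332. 188.] [0.734 0.047 0.073] [238 228 221]
scraper 0.61 [113. 235. 153. 332.] [0.489 0.446 0.017] [206 193 181]
```

View pics/scene1.png

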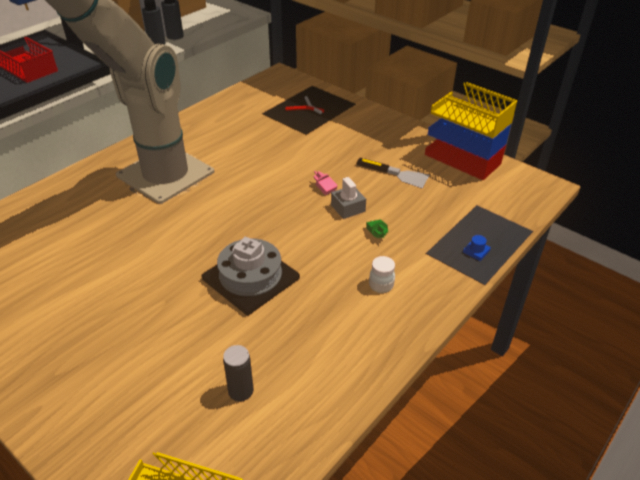

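View pics/top1.png

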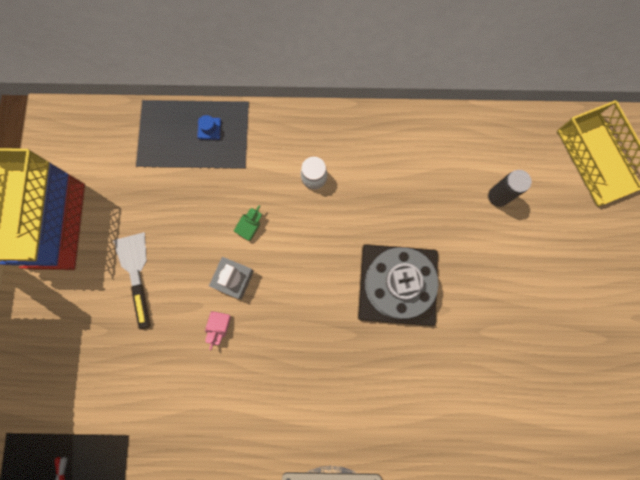

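```bash
python3 -m pendant '[{"offset":[0.55,0.8,0.6],"twist":[0,0,0],"grip":94},{"offset":[0.55,0.8,0.6],"twist":[0,0,0],"grip":94},{"offset":[0.55,0.8,0.6],"twist":[0,0,0],"grip":94},{"offset":[0.55,0.8,0.6],"twist":[0,0,0],"grip":94},{"offset":[0.55,0.8,0.6],"twist":[0,0,0],"grip":94},{"offset":[0.55,0.8,0.6],"twist":[0,0,0],"grip":94},{"offset":[0.55,0.8,0.6],"twist":[0,0,0],"grip":94},{"offset":[0.55,0.8,0.6],"twist":[0,0,0],"grip":94}]' 20
python3 -m pendant '[{"offset":[0.4,0.7,0],"twist":[0,0,0],"grip":94},{"offset":[0.4,0.7,0],"twist":[0,0,0],"grip":94},{"offset":[0.4,0.7,0],"twist":[0,0,0],"grip":94},{"offset":[0.4,0.7,0],"twist":[0,0,0],"grip":94},{"offset":[0.4,0.7,0],"twist":[0,0,0],"grip":94},{"offset":[0.4,0.7,0],"twist":[0,0,0],"grip":94},{"offset":[0.4,0.7,0],"twist":[0,0,0],"grip":94},{"offset":[0.4,0.7,0],"twist":[0,0,0],"grip":94}]'
python3 - <<'E'
from h import *
s=manip.state();print(s['time_s'],s['position'],s['ee_rot'])
p=cap('wrist','w1.png');print({k:p[k] for k in p if k not in('pixels','z_map')})
np.savez('w1.npz',**p)
for l in('hub','socket'):
  for d in optics.find_in(p,l)[:3]: print(l,d)
E
```

```text
time_s: 1.65
position: [0.3296, -0.3866, 0.389]
ee_rot: [0.992, 0.128, 0.003, 0.002]
contact_force: [0.9, -0.2, 0.5]
finger_gap: 0.0937
finger_force: 0.0
time_s: 2.45
position: [0.4436, -0.1819, 0.3852]
ee_rot: [0.993, 0.122, -0.001, 0.0]
contact_force: [-0.5, 0.1, -0.5]
finger_gap: 0.094
finger_force: 0.0
2.45 [ 0.44356831 -0.18191963  0.38515894] [ 9.92502966e-01  1.22219058e-01 -5.23601296e-04  3.00079463e-04]
{'fx': 418.06541472676463, 'fy': 418.06541472676463, 'cx': 317.63849579999714, 'cy': 242.1702121265396, 'origin': array([ 0.50999682, -0.16535265,  0.56437098]), 'rotation': array([-0.09353727,  0.07300379, -0.6106432 ,  0.78296622]), 'shot': 4}
hub {'bbox': [263.1, 114.0, 325.8, 186.8], 'score': 0.71}
socket {'bbox': [261.9, 115.5, 327.5, 182.2], 'score': 0.9}
socket {'bbox': [1.5, 49.5, 8.8, 79.2], 'score': 0.26}
```

View pics/w1.png

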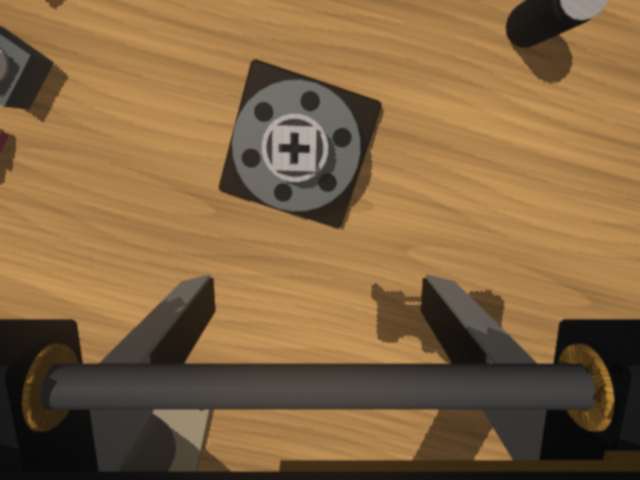

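```bash
cat >> h.py <<'E'
def top(p,w,xy,z,r=.04,tol=.008,extra=None):
    """min-area rect of the points near height z within r of xy -> centre, sizes, yaw deg of first size axis"""
    m=(abs(w[...,2]-z)<tol)&(np.hypot(w[...,0]-xy[0],w[...,1]-xy[1])<r)
    if extra is not None: m&=extra
    q=w[m]; return q,cv2.minAreaRect((q[:,:2]*1000).astype(np.float32)),np.median(q,0)
def onplane(p,uv,z):
    uv=np.atleast_2d(uv).astype(float)
    d=np.stack([(uv[:,0]-p['cx'])/p['fx'],-(uv[:,1]-p['cy'])/p['fy'],-np.ones(len(uv))],-1)@R.from_quat(p['rotation']).as_matrix().T
    o=np.array(p['origin']); return o+d*((z-o[2])/d[:,2])[:,None]
def darkcross(p,w,xy,z=.112):
    """dark slot pixels inside the hub's square -> centre and yaw of cross"""
    g=p['pixels'].mean(-1); W=onplane(p,np.stack(np.meshgrid(np.arange(640),np.arange(480)),-1).reshape(-1,2),z)[:,:2].reshape(480,640,2)
    best=None
    d=W-np.array(xy); m=np.hypot(d[...,0],d[...,1])<.035
    P=W[m]; G=g[m]
    from scipy.optimize import minimize
    def cost(t):
        e=P-t[:2]; c,s=np.cos(t[2]),np.sin(t[2]); a=abs(e[:,0]*c+e[:,1]*s); b=abs(-e[:,0]*s+e[:,1]*c)
        sg=lambda x:1/(1+np.exp(-x/.0007))
        sl=np.maximum(sg(.0045-a)*sg(.0165-b),sg(.0045-b)*sg(.0165-a)); sq=sg(.0225-a)*sg(.0225-b)
        wt=sq; f=1-sl
        mu=(wt*G).sum()/wt.sum(); mf=(wt*f).sum()/wt.sum()
        cv=(wt*(G-mu)*(f-mf)).sum(); return -cv/np.sqrt((wt*(G-mu)**2).sum()*(wt*(f-mf)**2).sum())
    for x0 in np.radians(np.arange(-45,45,10)):
        r=minimize(cost,[xy[0],xy[1],x0],method='Nelder-Mead',options=dict(initial_simplex=np.array([[0,0,0],[.004,0,0],[0,.004,0],[0,0,.15]])+[xy[0],xy[1],x0],xatol=1e-5,fatol=1e-5))
        if best is None or r.fun<best.fun: best=r
    return best.x[:2],np.degrees(best.x[2]),best.fun
E
python3 - <<'E'
from h import *
p=dict(np.load('w1.npz'));w=cloud(p)
print(w[148,283],w[135,308],'cross',w[148,294])
xy=onplane(p,[294,148],.112)[0,:2];print(xy)
q,r,m=top(p,w,xy,.112,r=.036);print(len(q),r,m)
print(darkcross(p,w,xy))
E
```

```text
[ 0.49243095 -0.1285188   0.07003947] [ 0.51327113 -0.15405142  0.11101503] cross [ 0.49602852 -0.14168538  0.08733693]
[ 0.49675069 -0.142909  ]
1496 ((496.2117919921875, -142.62106323242188), (45.93559265136719, 46.026912689208984), 12.403597831726074) [ 0.49636733 -0.14133402  0.11212597]
(array([ 0.49665214, -0.14275374]), np.float64(12.229191535465063), np.float64(-0.9621756649443367))
```

```bash
python3 -m pendant '[{"offset":[0,0.85,0],"twist":[0,0,0],"grip":94},{"offset":[0,0.85,0],"twist":[0,0,0],"grip":94},{"offset":[0,0.85,0],"twist":[0,0,0],"grip":94},{"offset":[0,0.85,0],"twist":[0,0,0],"grip":94},{"offset":[0,0.85,0],"twist":[0,0,0],"grip":94},{"offset":[0,0.85,0],"twist":[0,0,0],"grip":94},{"offset":[0,0.85,0],"twist":[0,0,0],"grip":94},{"offset":[0,0.85,0],"twist":[0,0,0],"grip":94}]'
python3 -m pendant '[{"offset":[-0.1,0.45,-0.3],"twist":[0,0,0],"grip":94},{"offset":[-0.1,0.45,-0.3],"twist":[0,0,0],"grip":94},{"offset":[-0.1,0.45,-0.3],"twist":[0,0,0],"grip":94},{"offset":[-0.1,0.45,-0.3],"twist":[0,0,0],"grip":94},{"offset":[-0.1,0.45,-0.3],"twist":[0,0,0],"grip":94},{"offset":[-0.1,0.45,-0.3],"twist":[0,0,0],"grip":94}]'
python3 - <<'E'
from h import *
s=manip.state();print(s['time_s'],s['position'],s['ee_rot'])
p=cap('wrist','w2.png');w=cloud(p)
np.savez('w2.npz',**p)
for l in('key','stand'):
  for d in optics.find_in(p,l)[:3]: print(l,d)
E
```

```text
time_s: 3.4
position: [0.4447, 0.0728, 0.3853]
ee_rot: [0.993, 0.122, -0.0, 0.001]
contact_force: [0.9, -0.5, -0.6]
finger_gap: 0.0941
finger_force: 0.0
time_s: 4.0
position: [0.4156, 0.2077, 0.2957]
ee_rot: [0.993, 0.122, 0.0, 0.001]
contact_force: [1.6, -0.2, -0.2]
finger_gap: 0.0939
finger_force: 0.0
4.0 [0.41559036 0.20771384 0.29565826] [9.92531071e-01 1.21990593e-01 1.55744859e-04 5.86079751e-04]
key {'bbox': [249.9, 180.4, 299.2, 255.7], 'score': 0.97}
key {'bbox': [298.8, 96.9, 345.9, 141.0], 'score': 0.73}
key {'bbox': [348.5, 0.0, 410.3, 42.8], 'score': 0.64}
stand {'bbox': [274.7, 68.2, 371.3, 169.5], 'score': 0.56}
```

View pics/w2.png

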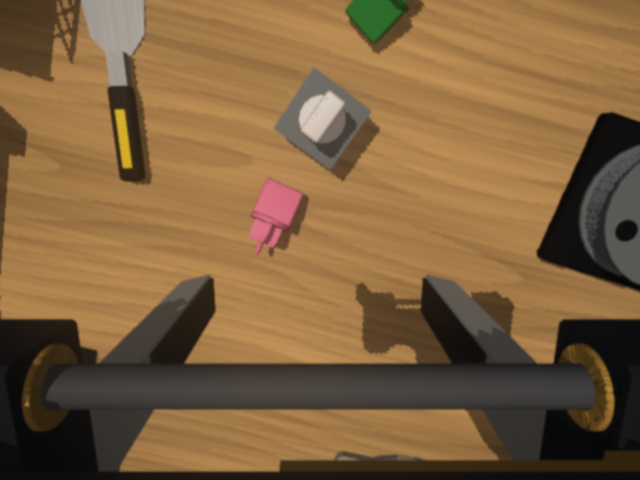

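```bash
python3 - <<'E'
from h import *
p=dict(np.load('w2.npz'));w=cloud(p)
print(w[115,325],w[122,309])
xy=onplane(p,[325,115],.091)[0,:2];print(xy)
for z,t in((.091,.005),(.05,.002)):
    q,r,m=top(p,w,xy,z,r=.036,tol=t);print(z,len(q),r,m)
g=p['pixels'].astype(int);a=w[...,2]>.088
a&=np.hypot(w[...,0]-xy[0],w[...,1]-xy[1])<.04
v,u=np.nonzero(a);c=cv2.minAreaRect(np.stack([u,v],-1).astype(np.float32))
W=onplane(p,cv2.boxPoints(c),.091);print(c,W.mean(0),np.linalg.norm(W-np.roll(W,1,0),axis=1))
q=W-np.roll(W,1,0);print(np.degrees(np.arctan2(q[:,1],q[:,0])))
print(R.from_quat(manip.state()['ee_rot']).as_matrix())
E
```

```text
[0.50518976 0.22327818 0.09184781] [0.49606724 0.23552574 0.09088624]
[0.5052416  0.22327589]
0.091 1141 ((503.10791015625, 225.1466522216797), (19.942453384399414, 43.91246032714844), 67.39891052246094) [0.50329753 0.22507162 0.09084046]
0.05 709 ((501.3026123046875, 225.75363159179688), (45.02109146118164, 41.302669525146484), 69.80828094482422) [0.50276485 0.21898536 0.05001789]
((322.5270080566406, 116.66215515136719), (22.78453826904297, 51.14896011352539), 35.53767776489258) [0.50311393 0.22510275 0.091     ] [0.02004169 0.04364992 0.01961054 0.04394615]
[  69.24349052  -22.79365403 -109.85194074  157.78564652]
[[ 9.70391096e-01  2.41532926e-01  1.72247859e-03]
 [ 2.41533564e-01 -9.70392451e-01 -1.69275929e-04]
 [ 1.63059451e-03  5.80300247e-04 -9.99998502e-01]]
```

```bash
python3 -m pendant '[{"offset":[0.292,0.058,-0.5],"twist":[0,0,-0.407],"grip":60},{"offset":[0.292,0.058,-0.5],"twist":[0,0,-0.407],"grip":60},{"offset":[0.292,0.058,-0.5],"twist":[0,0,-0.407],"grip":60},{"offset":[0.292,0.058,-0.5],"twist":[0,0,-0.407],"grip":60},{"offset":[0.292,0.058,-0.5],"twist":[0,0,-0.407],"grip":60},{"offset":[0.292,0.058,-0.5],"twist":[0,0,-0.407],"grip":60},{"offset":[0.292,0.058,-0.5],"twist":[0,0,-0.407],"grip":60}]'
python3 - <<'E'
from h import *
s=manip.state();print(s['time_s'],s['position'])
m=R.from_quat(s['ee_rot']).as_matrix();print(m,np.degrees(np.arctan2(m[1,1],m[0,1])))
p=cap('wrist','w3.png');w=cloud(p);xy=(.503,.225)
a=(w[...,2]>.082)&(w[...,2]<.1)&(np.hypot(w[...,0]-xy[0],w[...,1]-xy[1])<.035)
v,u=np.nonzero(a);print(len(v),cv2.minAreaRect((w[a][:,:2]*1000).astype(np.float32)))
E
```

```text
time_s: 4.85
position: [0.5028, 0.2266, 0.1462]
ee_rot: [0.981, -0.195, 0.001, -0.0]
contact_force: [0.5, 0.3, 0.0]
finger_gap: 0.0604
finger_force: 0.0
4.85 [0.50284124 0.22664649 0.14622106]
[[ 9.24284848e-01 -3.81700891e-01  1.39632730e-03]
 [-3.81701549e-01 -9.24285602e-01  2.29256606e-04]
 [ 1.20309777e-03 -7.44878701e-04 -9.99998999e-01]] -112.43908621454062
2461 ((503.81646728515625, 224.74505615234375), (19.688457489013672, 43.41337966918945), 67.43827056884766)
```

View pics/w3.png

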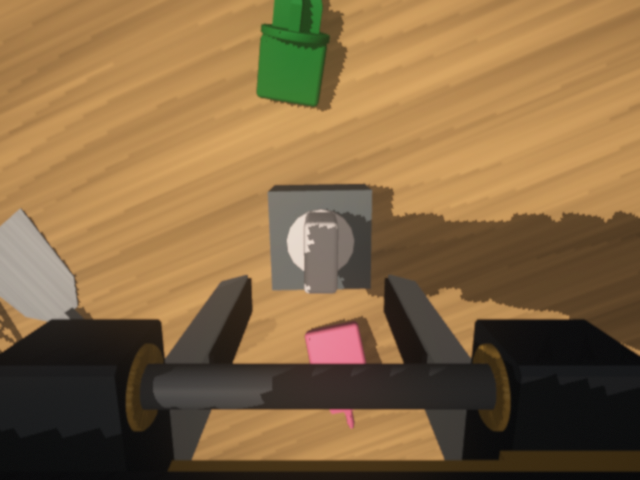

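```bash
python3 -m pendant '[{"offset":[0.001,-0.003,-0.15],"twist":[0,0,0],"grip":60},{"offset":[0.001,-0.003,-0.297],"twist":[0,0,0],"grip":60},{"offset":[0.001,-0.003,-0.297],"twist":[0,0,0],"grip":60},{"offset":[0.001,-0.003,-0.297],"twist":[0,0,0],"grip":60}]' 33
python3 -m pendant '[{"offset":[0,0,0],"twist":[0,0,0],"grip":10},{"offset":[0,0,0],"twist":[0,0,0],"grip":10},{"offset":[0,0,0],"twist":[0,0,0],"grip":10},{"offset":[0,0,0],"twist":[0,0,0],"grip":10},{"offset":[0,0,0],"twist":[0,0,0],"grip":10},{"offset":[0,0,0],"twist":[0,0,0],"grip":10},{"offset":[0,0,0],"twist":[0,0,0],"grip":10},{"offset":[0,0,0],"twist":[0,0,0],"grip":10}]' 33
```

```text
time_s: 5.3
position: [0.5025, 0.2264, 0.0572]
ee_rot: [0.981, -0.194, -0.0, -0.0]
contact_force: [-0.4, -0.1, 0.1]
finger_gap: 0.06
finger_force: 0.0
time_s: 6.1
position: [0.5024, 0.2263, 0.0567]
ee_rot: [0.981, -0.195, 0.0, 0.0]
contact_force: [-1.3, -1.2, 4.9]
finger_gap: 0.0198
finger_force: 33.0
```

```bash
python3 -m pendant '[{"offset":[0,0,0.1],"twist":[0,0,0],"grip":10},{"offset":[0,0,0.25],"twist":[0,0,0],"grip":10},{"offset":[0,0,0.4],"twist":[0,0,0],"grip":10},{"offset":[0,0,0.5],"twist":[0,0,0],"grip":10},{"offset":[0,-0.1,0.5],"twist":[0,0,0.1],"grip":10},{"offset":[0,-0.25,0.5],"twist":[0,0,0.2],"grip":10},{"offset":[-0.01,-0.4,0.5],"twist":[0,0,0.3],"grip":10},{"offset":[-0.01,-0.55,0.5],"twist":[0,0,0.388],"grip":10},{"offset":[-0.02,-0.7,0.5],"twist":[0,0,0.388],"grip":10},{"offset":[-0.02,-0.85,0.5],"twist":[0,0,0.388],"grip":10},{"offset":[-0.02,-0.95,0.5],"twist":[0,0,0.388],"grip":10},{"offset":[-0.02,-0.95,0.5],"twist":[0,0,0.388],"grip":10}]'
python3 -m pendant '[{"offset":[0,-0.15,0],"twist":[0,0,0],"grip":10},{"offset":[0,-0.28,0],"twist":[0,0,0],"grip":10},{"offset":[0,-0.28,0],"twist":[0,0,0],"grip":10},{"offset":[0,-0.28,0],"twist":[0,0,0],"grip":10}]'
python3 - <<'E'
from h import *
s=manip.state();print(s['time_s'],s['position'],s['contact_force'])
m=R.from_quat(s['ee_rot']).as_matrix();print(m,np.degrees(np.arctan2(m[1,1],m[0,1])))
p=cap('wrist','w4.png');w=cloud(p);np.savez('w4.npz',**p)
E
```

```text
time_s: 7.3
position: [0.4955, -0.0643, 0.2057]
ee_rot: [0.995, 0.105, -0.001, 0.001]
contact_force: [0.3, -0.3, -1.7]
finger_gap: 0.02
finger_force: 33.0
time_s: 7.7
position: [0.4962, -0.1423, 0.206]
ee_rot: [0.994, 0.108, -0.0, -0.001]
contact_force: [0.7, 0.8, -1.3]
finger_gap: 0.0197
finger_force: 33.0
7.7 [ 0.49618717 -0.14225731  0.20596129] [ 0.67330291  0.7744495  -1.2728427 ]
[[ 9.76589093e-01  2.15112693e-01 -5.22137954e-04]
 [ 2.15113136e-01 -9.76588583e-01  1.03816930e-03]
 [-2.86590571e-04 -1.12618355e-03 -9.99999325e-01]] -77.57785316505039
```

View pics/w4.png

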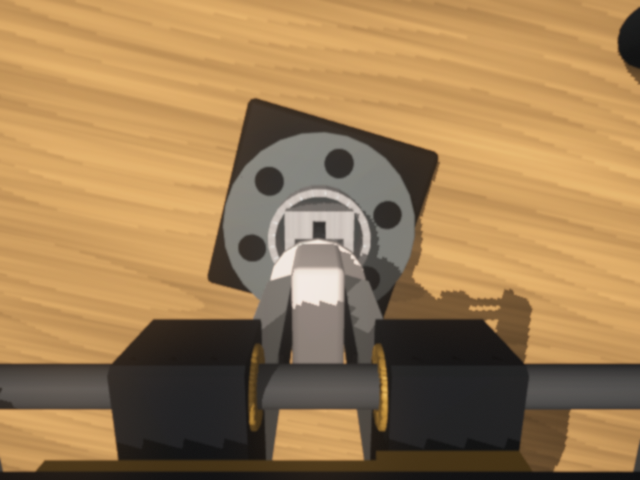

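```bash
python3 - <<'E'
from h import *
p=dict(np.load('w4.npz'));w=cloud(p)
xy=(.4962,-.1423)
a=(abs(w[...,2]-.24)<.004)&(np.hypot(w[...,0]-xy[0],w[...,1]-xy[1])<.03)
q=w[a];print(len(q),np.median(q[:,2]),cv2.minAreaRect((q[:,:2]*1000).astype(np.float32)),np.nonzero(a)[0].min(),np.nonzero(a)[0].max())
# shoulder rim
a=(abs(w[...,2]-.199)<.003)&(np.hypot(w[...,0]-xy[0],w[...,1]-xy[1])<.03)
q=w[a];print(len(q));
if len(q)>20:
    A=np.c_[2*q[:,:2],np.ones(len(q))];print('shoulder z',np.median(q[:,2]),'max r',np.hypot(*(q[:,:2]-xy).T).max(), q[:,:2].max(0))
# hub square edges: in tool frame coords at hub yaw
th=np.radians(12.3);ex=np.array([np.cos(th),np.sin(th)]);ey=np.array([-ex[1],ex[0]])
a=(abs(w[...,2]-.112)<.004)&(np.hypot(w[...,0]-xy[0],w[...,1]-xy[1])<.036)
q=w[a];print(len(q));X=q[:,:2]@ex;Y=q[:,:2]@ey
print('hub y mid',(np.percentile(Y,.5)+np.percentile(Y,99.5))/2,np.ptp(Y),'x max',np.percentile(X,99.5)-.023,'prior',np.array([.4967,-.1427])@ex,np.array([.4967,-.1427])@ey,'tcp',np.array(xy)@ex,np.array(xy)@ey)
f=q[X>np.percentile(X,60)][:,:2];
# shoulder centre: project front rim pixels
v,u=np.nonzero((w[...,2]>.185)&(w[...,2]<.203)&(np.hypot(w[...,0]-xy[0],w[...,1]-xy[1])<.03))
P=w[v,u];print(len(P),P[:,2].min(),P[:,2].max(),(P[:,:2]@ex).max()-.023)
E
```

```text
5758 0.24011771413529653 ((499.2439270019531, -141.42372131347656), (40.623046875, 40.67728042602539), 58.611595153808594) 264 363
1119
shoulder z 0.19919872293227037 max r 0.024497933078483962 [ 0.52041985 -0.11927584]
1891
hub y mid -0.24532638591626738 0.04619415243410355 x max 0.454797269502145 prior 0.4548991007005563 -0.24523659633469297 tcp 0.4544957900678486 -0.24473926291178139
1170 0.19400166342034 0.20299175787637116 0.45593927797591977
```

```bash
python3 - <<'E'
from h import *
p=dict(np.load('w4.npz'));w=cloud(p)
xy=(.4962,-.1423);th=np.radians(12.3);ex=np.array([np.cos(th),np.sin(th)]);ey=np.array([-ex[1],ex[0]])
X=w[...,:2]@ex-.4548;Y=w[...,:2]@ey+.2453;Z=w[...,2]
for v in (275,290,305,320,335,345,355,362):
    m=(abs(Z[v]-.2401)<.006)&(abs(X[v])<.03)&(abs(Y[v])<.03);u=np.nonzero(m)[0]
    print(v,u.min(),u.max(),[(int(k),round(1000*Y[v,k],1),round(1000*Z[v,k],1),p['pixels'][v,k].sum()) for k in u[::5]][:14]) if v in(290,345) else None
for u in(305,318,330):
    print(u,[(v,round(1000*X[v,u],1),round(1000*Z[v,u],1)) for v in range(236,280,3)],[(v,round(1000*X[v,u],1),round(1000*Z[v,u],1)) for v in range(352,372,2)])
# shoulder circle
e=[]
m=(abs(Z-.1991)<.0025)&(abs(X)<.03)&(abs(Y)<.03)
for u in range(275,365,3):
    v=np.nonzero(m[:,u])[0]
    if len(v): e.append((X[v[0],u],Y[v[0],u]))
e=np.array(e);from scipy.optimize import least_squares
r=least_squares(lambda t:np.hypot(e[:,0]-t[0],e[:,1]-t[1])-.023,[0,0],loss='soft_l1',f_scale=.0005);print(len(e),r.x,np.abs(r.fun).mean())
E
```

```text
290 291 344 [(291, np.float64(10.4), np.float64(238.3), np.uint64(400)), (296, np.float64(8.4), np.float64(241.2), np.uint64(688)), (301, np.float64(6.6), np.float64(240.0), np.uint64(702)), (306, np.float64(4.8), np.float64(241.2), np.uint64(701)), (311, np.float64(3.0), np.float64(240.6), np.uint64(701)), (316, np.float64(1.1), np.float64(239.2), np.uint64(700)), (321, np.float64(-0.7), np.float64(240.4), np.uint64(700)), (326, np.float64(-2.5), np.float64(240.5), np.uint64(698)), (331, np.float64(-4.4), np.float64(239.7), np.uint64(697)), (336, np.float64(-6.2), np.float64(239.7), np.uint64(691)), (341, np.float64(-8.1), np.float64(239.9), np.uint64(559))]
345 291 344 [(291, np.float64(10.4), np.float64(242.3), np.uint64(152)), (296, np.float64(8.7), np.float64(240.5), np.uint64(366)), (301, np.float64(6.8), np.float64(240.0), np.uint64(386)), (306, np.float64(4.9), np.float64(240.0), np.uint64(387)), (311, np.float64(3.0), np.float64(240.5), np.uint64(389)), (316, np.float64(1.1), np.float64(239.2), np.uint64(389)), (321, np.float64(-0.8), np.float64(239.9), np.uint64(388)), (326
[... 2915 characters left out ...]
(23.4), np.float64(237.8)), (269, np.float64(22.5), np.float64(238.8)), (272, np.float64(21.6), np.float64(239.3)), (275, np.float64(20.3), np.float64(239.1)), (278, np.float64(20.0), np.float64(241.5))] [(352, np.float64(-10.0), np.float64(240.4)), (354, np.float64(-11.0), np.float64(240.0)), (356, np.float64(-11.5), np.float64(240.7)), (358, np.float64(-12.4), np.float64(240.6)), (360, np.float64(-13.3), np.float64(240.5)), (362, np.float64(-14.1), np.float64(240.5)), (364, np.float64(27.9), np.float64(315.3)), (366, np.float64(28.9), np.float64(317.6)), (368, np.float64(28.5), np.float64(317.7)), (370, np.float64(28.1), np.float64(317.7))]
30 [0.00080696 0.00077529] 0.00013572340574018692
```

```bash
python3 -m pendant '[{"offset":[-0.0028,-0.003,-0.1],"twist":[0,0,0],"grip":10},{"offset":[-0.0028,-0.003,-0.18],"twist":[0,0,0],"grip":10},{"offset":[-0.0028,-0.003,-0.18],"twist":[0,0,0],"grip":10},{"offset":[-0.0028,-0.003,-0.18],"twist":[0,0,0],"grip":10}]'
python3 - <<'E'
from h import *
p=cap('wrist','w5.png');w=cloud(p);xy=(.4958,-.1432);s=manip.state();print(s['position'])
th=np.radians(12.3);ex=np.array([np.cos(th),np.sin(th)]);ey=np.array([-ex[1],ex[0]])
X=w[...,:2]@ex-.4548;Y=w[...,:2]@ey+.2453;Z=w[...,2];o=s['position'][2]-.0117
m=(Z>o+.012)&(Z<o+.036)&(abs(Y)<.008)&(abs(X)<.03);print('bar front X',np.median(X[m])-.022,m.sum())
m=(Z>o+.0445)&(Z<o+.0475)&(X>.012)&(X<.021)&(abs(Y)<.013);print('bar Y',Y[m].min(),Y[m].max())
m=(abs(Z-.112)<.004)&(abs(X)<.03)&(abs(Y)<.03);print('hub',m.sum(),Y[m].min(),Y[m].max(),np.percentile(X[m],99.5))
E
```

```text
time_s: 8.15
position: [0.4959, -0.1418, 0.1526]
ee_rot: [0.994, 0.11, -0.0, -0.0]
contact_force: [0.9, -0.8, -1.3]
finger_gap: 0.02
finger_force: 33.0
[ 0.49646377 -0.14225562  0.15325936]
bar front X 0.0009022652149007701 572
bar Y -0.007842708364144996 0.01061077266675542
hub 1696 -0.023032548342437592 0.022924401055336968 0.02313706224122845
```

View pics/w5.png

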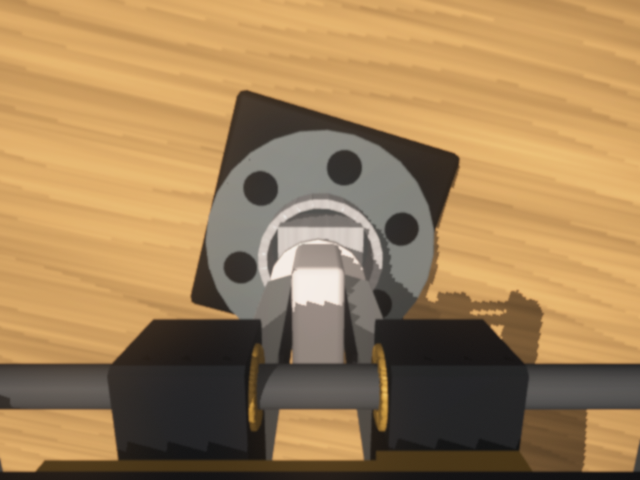

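```bash
python3 -m pendant '[{"offset":[-0.003,-0.004,0],"twist":[0,0,0],"grip":10},{"offset":[-0.003,-0.004,0],"twist":[0,0,0],"grip":10},{"offset":[-0.003,-0.004,-0.015],"twist":[0,0,0],"grip":10},{"offset":[-0.003,-0.004,-0.03],"twist":[0,0,0],"grip":10},{"offset":[-0.003,-0.004,-0.03],"twist":[0,0,0],"grip":10}]'
cat > m.py <<'E'
from h import *
p=cap('wrist');w=cloud(p);s=manip.state();print(s['position'],s['contact_force'],s['ft_torque'])
th=np.radians(12.3);ex=np.array([np.cos(th),np.sin(th)]);ey=np.array([-ex[1],ex[0]])
X=w[...,:2]@ex-.4548;Y=w[...,:2]@ey+.2453;Z=w[...,2];o=s['position'][2]-.0117
m=(Z>o+.012)&(Z<o+.036)&(abs(Y)<.008)&(abs(X)<.03);print('bar front X',np.median(X[m])-.022,m.sum())
k=(p['pixels'].min(-1)>200)&(abs(Z-o-.046)<.004)&(X>.010)&(X<.019)
L=[(Y[v][k[v]].min(),Y[v][k[v]].max()) for v in range(480) if k[v].sum()>30]
m=(Z>o+.043)&(Z<o+.05)&(X<.03)&(X>-.02)&(abs(Y)<.03);print('top z-o',np.median(Z[m])-o);print('bar Y',np.median(L,0) if L else None)
m=(abs(Z-.112)<.004)&(abs(X)<.03)&(abs(Y)<.03);print('hub',m.sum(),Y[m].min(),Y[m].max(),np.percentile(X[m],99.5))
E
python3 m.py
```

```text
time_s: 8.7
position: [0.4941, -0.1448, 0.1428]
ee_rot: [0.994, 0.109, -0.001, -0.0]
contact_force: [0.4, 0.5, -0.7]
finger_gap: 0.0197
finger_force: 33.0
[ 0.49425908 -0.14469441  0.14296925] [-0.34801917 -0.27024382 -0.8848342 ] [-0.02063573 -0.04878985  0.00777757]
bar front X -0.001472012962564502 576
top z-o 0.045693567586676254
bar Y [-0.00919004  0.00767998]
hub 1938 -0.023055740068065406 0.02302719487782795 0.023162634868294108
```

```bash
python3 -m pendant '[{"offset":[0.003,0.003,0],"twist":[0,0,0],"grip":10},{"offset":[0.003,0.003,0],"twist":[0,0,0],"grip":10},{"offset":[0.003,0.003,0],"twist":[0,0,0],"grip":10}]'; python3 m.py
```

```text
time_s: 9.05
position: [0.4957, -0.1438, 0.1434]
ee_rot: [0.994, 0.109, 0.0, 0.0]
contact_force: [0.6, 0.1, -0.7]
finger_gap: 0.0198
finger_force: 33.0
[ 0.49558231 -0.14383645  0.14342454] [-0.41839392  0.5207751  -0.92372042] [-0.00590379 -0.01773467  0.00265998]
bar front X 0.0002687189414223509 579
top z-o 0.04591435709150196
bar Y [-0.00860586  0.00828894]
hub 1635 -0.023047486169990722 0.023093594696717984 0.023183232543434226
```

Centred to about 0.3 mm with no contact force. Lowering slowly.

```bash
python3 -m pendant '[{"offset":[0,0,-0.007],"twist":[0,0,0],"grip":10},{"offset":[0,0,-0.014],"twist":[0,0,0],"grip":10},{"offset":[0,0,-0.02],"twist":[0,0,0],"grip":10},{"offset":[0,0,-0.02],"twist":[0,0,0],"grip":10}]'; python3 m.py
```

```text
time_s: 9.5
position: [0.4953, -0.1438, 0.137]
ee_rot: [0.994, 0.109, -0.0, -0.0]
contact_force: [0.2, -0.1, -1.5]
finger_gap: 0.02
finger_force: 33.0
[ 0.49535886 -0.14380154  0.13718068] [-0.3967965  -0.36200686 -0.83717178] [ 0.03483648  0.02581503 -0.02723449]
bar front X -0.00012995158476922924 568
top z-o 0.045743529626835755
bar Y [-0.00860404  0.00834606]
hub 1590 -0.023091160660309168 0.023086088061677112 0.023215974838943037
```

```bash
python3 -m pendant '[{"offset":[0,0,-0.007],"twist":[0,0,0],"grip":10},{"offset":[0,0,-0.014],"twist":[0,0,0],"grip":10},{"offset":[0,0,-0.021],"twist":[0,0,0],"grip":10},{"offset":[0,0,-0.027],"twist":[0,0,0],"grip":10},{"offset":[0,0,-0.027],"twist":[0,0,0],"grip":10}]'; python3 m.py
```

```text
time_s: 10.05
position: [0.4958, -0.1439, 0.1295]
ee_rot: [0.994, 0.109, 0.0, 0.0]
contact_force: [-0.1, -0.3, 6.3]
finger_gap: 0.0202
finger_force: 33.0
[ 0.49586279 -0.14390874  0.129564  ] [-0.32546798  0.13286412  5.0520591 ] [0.05603772 0.22940029 0.01432564]
bar front X 0.0004239386243299545 580
top z-o 0.04580086487844974
bar Y [-0.00878324  0.00818361]
hub 1331 -0.022992914783615453 0.023023043476120553 0.023203860092619596
```

```bash
python3 -m pendant '[{"offset":[0,0,-0.006],"twist":[0,0,0],"grip":10},{"offset":[0,0,-0.011],"twist":[0,0,0],"grip":10},{"offset":[0,0,-0.016],"twist":[0,0,0],"grip":10},{"offset":[0,0,-0.016],"twist":[0,0,0],"grip":10}]'; python3 -m pendant '[{"offset":[0,0,-0.003],"twist":[0,0,0],"grip":10},{"offset":[0,0,-0.005],"twist":[0,0,0],"grip":10},{"offset":[0,0,-0.005],"twist":[0,0,0],"grip":10}]'; python3 m.py
```

```text
time_s: 10.5
position: [0.4959, -0.1439, 0.1249]
ee_rot: [0.994, 0.109, 0.0, 0.0]
contact_force: [-1.5, 0.5, 7.7]
finger_gap: 0.0199
finger_force: 33.0
time_s: 10.8
position: [0.4959, -0.1439, 0.1237]
ee_rot: [0.994, 0.109, 0.0, 0.0]
contact_force: [-1.0, 0.9, 9.2]
finger_gap: 0.0197
finger_force: 33.0
[ 0.49595736 -0.1438962   0.12374441] [-1.47393772  1.02332381  8.4379756 ] [ 0.12535774  0.40106668 -0.00224383]
bar front X 0.0004832833685955648 576
top z-o 0.045876455317469436
bar Y [-0.00879671  0.0081713 ]
hub 1354 -0.023279694028099845 0.023093380927651064 0.023330290123409345
```

```bash
python3 -m pendant '[{"offset":[0,0,-0.002],"twist":[0,0,0],"grip":10},{"offset":[0,0,-0.003],"twist":[0,0,0],"grip":10},{"offset":[0,0,-0.003],"twist":[0,0,0],"grip":10}]';python3 -m pendant '[{"offset":[0,0,-0.002],"twist":[0,0,0],"grip":10},{"offset":[0,0,-0.002],"twist":[0,0,0],"grip":10},{"offset":[0,0,-0.002],"twist":[0,0,0],"grip":10}]'; python3 m.py
```

```text
time_s: 11.15
position: [0.4959, -0.1439, 0.1237]
ee_rot: [0.994, 0.109, 0.001, 0.001]
contact_force: [-4.2, 0.1, 17.0]
finger_gap: 0.0196
finger_force: 33.0
time_s: 11.45
position: [0.4959, -0.1439, 0.1237]
ee_rot: [0.994, 0.109, 0.001, 0.001]
contact_force: [-4.4, 0.8, 23.3]
finger_gap: 0.02
finger_force: 33.0
[ 0.49595254 -0.14391638  0.12368034] [-4.74833801  1.10815852 22.46661224] [ 0.3766425   1.2800651  -0.01491111]
bar front X 0.0004855693300402017 577
top z-o 0.045917069239169064
bar Y [-0.00880188  0.00817138]
hub 1348 -0.023082646465112794 0.02304902117409055 0.023272801868978954
```

```bash
python3 -m pendant '[{"offset":[0,0,0],"twist":[0,0,0],"grip":10},{"offset":[0,0,0],"twist":[0,0,0],"grip":10},{"offset":[0,0,0],"twist":[0,0,0],"grip":10}]' && python3 -c "
from cell import job_done;print(job_done())"
```

```text
time_s: 11.8
position: [0.4959, -0.1439, 0.1237]
ee_rot: [0.994, 0.109, 0.001, 0.001]
contact_force: [-4.3, 1.1, 23.2]
finger_gap: 0.0199
finger_force: 33.0
the job is handed in; nothing more can be done
None
```

The white key is in the hub with its shoulder at the hub's top and came to a hard stop, still gripped at 33 N and pressed down with about 23 N, which should hold the release pin fully pushed in; I handed the job in at 11.8 s.

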